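Put the stray shogi piece away in the sprung tansu drawer

TASK

A stray shogi piece lies on top of the small tansu. Press down the raised thumb pad of the iron rocking catch so that its nose lifts and the top drawer springs out, slide the piece with a fingertip over the front edge of the tansu so that it drops into the drawer, then push the drawer shut until the nose drops back in front of the keeper. Do not pick the piece up, and leave the other things on the tansu standing where they are.

Things in the scene. Friction and masses are not known exactly. Their poses are not given: they have to be found in the camera images.
- tansu_edge (a point): Middle of the top front edge of the small keyaki tansu, a fixed chest 260 mm deep, 340 mm wide, flat top 200 mm above the table. Axes of the tansu: -x out of its front (robot's side), y along the front, z up. The catch fills the middle of the front part (|y| under 23 mm); piece and incense box lie left and right of it; cup, container and fox stand in a row at the back (x over 150 mm).
- catch (a joint): Angle (rad) of the iron rocking catch about its level pin (along y, 35 mm behind the tansu's front edge, 12 mm above the top): 0 at rest, nose down in front of the drawer's keeper; 0.38 fully pressed, nose up. It frees the drawer at about 0.16. A spring brings it back; pressing takes 1 to 4 N at the pad.
- catch_pad (a point): Centre of the upper face of the catch's thumb pad (30 mm along x, 32 mm along y, 5 mm thick), the raised rear end of the lever, 101 mm behind the front edge and about 34 mm above the tansu's top at rest. It goes down about 25 mm when fully pressed.
- catch_nose (a point): Lowest point of the catch's nose (24 mm wide): 21 mm out from the tansu's front edge and 5 mm above its top level at rest. The nose hooks in front of the keeper; its outer side is a ramp rising outward to 49 mm from the edge, so that the keeper lifts it as the drawer is pushed home. Push the drawer 60 to 120 mm to one side of the middle, clear of the nose.
- drawer (a joint): How far the sprung top drawer is out (m): about 0.004 when held by the catch, 0 fully pushed in, 0.075 fully out, where its spring takes it once the nose is lifted. Pushing it home takes 3 to 8 N; it must be pushed in below 0.004 for the nose to drop in front of the keeper.
- drawer_front (a point): Middle of the outer face of the top drawer's front, an upright board 332 mm wide, 63 mm high (31 mm above and below this point; its top edge is 3 mm below the tansu's top) and 18 mm thick. In its middle an iron keeper bar (54 mm along y, 10 mm thick) stands up to 14 mm above the tansu's top. Axes as the tansu's; moves with the drawer.
- drawer_in (a point): Middle of the inner face of the drawer's front, at the level of the drawer's inner floor (50 mm below the tansu's top); axes as the tansu's, moves with the drawer. The inside runs from x = 0 to 207 mm and y = -140 to +140 mm; only the part standing out of the tansu is open above.
- koma: The stray shogi piece, plain boxwood: five-sided wedge 32 mm long (x, point to +x), 29 mm wide, 9.5 mm thick at the wide end and 6 mm at the point, 10 to 15 g; origin in the middle of its underside. It lies flat on the tansu's top, 35 to 65 mm behind the front edge and 80 to 120 mm left or right of its middle.
- incense_box: Round brass incense box, 52 mm across, 30 mm high; origin in the middle of its underside. It stands on the other side of the catch from the piece. Leave it alone.
- teacup: Teacup with a gold rim, 72 mm across, 66 mm high; origin in the middle of its underside. Leave it alone.
- piece_box: Mulberry piece container, 68 x 100 mm, 58 mm high; origin in the middle of its underside. Leave it alone.
- fox: Seated white ceramic fox, 48 mm across, 78 mm high; origin in the middle of its underside. Leave it alone.
Mind the look-alikes: they are no part of the job. There is more than one size of the koma; the job needs the smallest.

How it is judged:
By the outcome, as a careful person would: the job done as asked, in the order asked, and still so for the second after the job is handed in, with the robot touching nothing.
It also fails if it takes over 64 s, if anything falls off the work surface, if the arm or the gripper's body presses on something with over 40 N, if the wrist force passes 120 N, or if a joint passes its speed limit or range.

ROBOT

A 7-joint arm with a two-finger parallel gripper is mounted at the origin on the work surface. World frame = base frame: x ahead of the robot, y to its left, z up, the work surface at z = 0. Lengths are in m, angles in rad, forces in N, time in s.
With the tool pointing down it reaches from about 0.425 to 0.825 m from the base axis. Payload 3.6 kg.
Tool frame: the origin (TCP) lies where the fingers leave the gripper's body, on its centre line; the fingertips stand 73 mm ahead of it and the grasp point (between the pads) lies 54 mm ahead of it; z points along the fingers, y is the line along which they close (so a half turn about z gives the same grasp; the last joint's range is limited). The gripper opens to 85 mm and grips with 20 to 120 N. Pads are 22 mm wide; open, the fingers measure 114 mm over their backs; the gripper's body (76 mm by 85 mm) begins 54 mm behind the grasp point. The pads swing forward as they close: fully open they stand 13 mm farther back than shut.
Start: joints at [-1.149, 0.615, -0.013, 1.423, 0.008, 1.103, -0.04], TCP at [0.282, 0.586, 0.304] pointing down, gripper open.
Joint ranges: [-3.12, 3.12], [-0.3, 2.06], [-1.34, 1.32], [0.26, 2.42], [-1.36, 4.5], [0.01, 1.98], [-2.84, 2.84]. Speed limits (rad/s): [2.79, 2.79, 3.14, 3.14, 3.14, 3.14, 3.14].

INTERFACE

Orientations are given as a unit quaternion [x, y, z, w].
In Python, from station import arm, snapshot, camera_info, ticket gives the robot as it stands. Calls block until the motion is done:
- arm.movep(position, orientation): joint-space move of the TCP to a pose.
- arm.line_to(position, velocity=0.15, ori=None): straight line of the TCP; ori=None keeps the orientation; velocity is the mean speed in m/s.
- arm.move_j(angles): joint-space move.
- arm.move_gripper(opening, effort=None): opening from 0.0 (shut) to 1.0 (fully open); effort is the grip in N (None keeps the last); returns when the fingers have stopped.
- arm.pause(seconds).
- arm.ik(position, orientation): joint angles nearest the present ones, or None.
- snapshot(name): name is "scene" or "top" or "wrist"; returns the picture (400x640x3 uint8, blue, green, red); there is no depth.
- camera_info(name): a dict with "fx", "fy", "cx", "cy" (pixels), "R" (3x3) and "t" (3): a world point X has camera coordinates R X + t; the wrist camera has in their place "T_tool_cam" (4x4, takes a point from camera to tool coordinates, whose origin is the TCP and whose axes are the flange's). Camera axes: x right, y down, z forward; pixel columns grow to the right and rows downward; lengths in m; the calibration is good to about 2 mm. A picture is of the moment at which its call begins: read the wrist's pose just before it. camera_info takes no time and is no camera call.
A pose or a line that the arm cannot do raises arm.MotionError and nothing moves.
- ticket.finish_job(): hands the job in; it is judged then, once.
Readings, each from a call of its own:
- arm.read_time(): time.
- arm.read_joint_positions(): joint angles.
- arm.read_dq(): joint speeds.
- arm.read_effort(): joint torques, N m.
- arm.read_tool_pos(): TCP position.
- arm.read_eef_rot(): TCP orientation.
- arm.read_ft_force(): force on the tool from outside, world axes, zero at the start.
- arm.read_wrist_torque(): the same for the moment, N m.
- arm.read_opening(): opening from 0.0 (shut) to 1.0 (fully open).
- arm.read_finger_force(): force on a finger pad.
Only numpy, scipy, OpenCV 4.12 (cv2) and the standard library are available. Lean on these libraries where they do the work, as an engineer would, in place of code of your own. Each camera call takes 0.05 s, during which the arm holds its last target. There are 200 camera calls.

## Working session

There is one attempt and no reset: what is moved stays moved. The work goes in short steps, each a Python script; the robot and the scene stay as the last script left them, time stands still between calls to the robot, and variables do not carry over. Pictures are saved under pics/ and viewed, at most 10 in all, crops included, and the job is handed in when it is done.

```bash
mkdir -p pics; ls; python3 - <<'E'
from station import arm, snapshot, camera_info
import cv2,numpy as np
for n in("scene","top"):
    cv2.imwrite(f"pics/{n}0.png",snapshot(n)); c=camera_info(n); print(n,{k:np.round(v,4).tolist() for k,v in c.items()})
print({k:np.round(v,4).tolist() for k,v in camera_info("wrist").items()})
print(arm.read_tool_pos(),arm.read_eef_rot(),arm.read_time(),arm.read_ft_force())
E
```

```text
pics
scene {'fx': 505.4688, 'fy': 505.4688, 'cx': 316.2076, 'cy': 197.1481, 'R': [[0.2082, 0.978, 0.0132], [0.8203, -0.1673, -0.5469], [-0.5327, 0.1247, -0.8371]], 't': [-0.1445, -0.4098, 1.4206]}
top {'fx': 520.9681, 'fy': 520.9681, 'cx': 312.4118, 'cy': 192.5605, 'R': [[-0.0135, -0.9998, 0.0141], [-0.9967, 0.0124, -0.0802], [0.08, -0.0151, -0.9967]], 't': [0.0189, 0.6416, 0.9322]}
{'fx': 330.3263, 'fy': 330.3263, 'cx': 320.3284, 'cy': 195.0979, 'T_tool_cam': [[0.0007, -0.9493, -0.3144, 0.0816], [1.0, 0.0005, 0.0008, -0.0008], [-0.0006, -0.3145, 0.9493, -0.0703], [0.0, 0.0, 0.0, 1.0]]}
[0.28177364 0.58515924 0.30285143] [ 2.22495366e-01  9.74933028e-01 -1.15788019e-03 -2.48631397e-04] 0.1 [ 0.08024237 -0.07391747  0.03249677]
```

View pics/scene0.png

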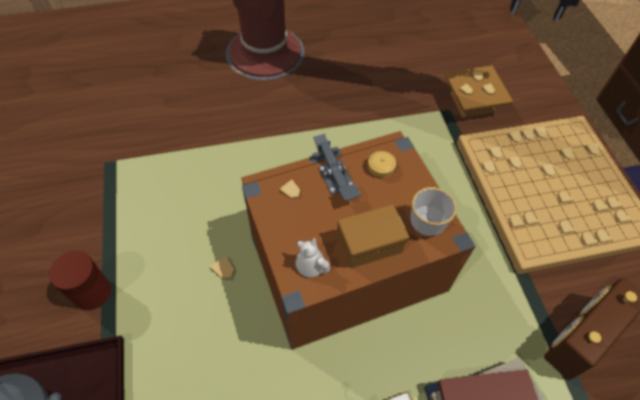

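View pics/top0.png

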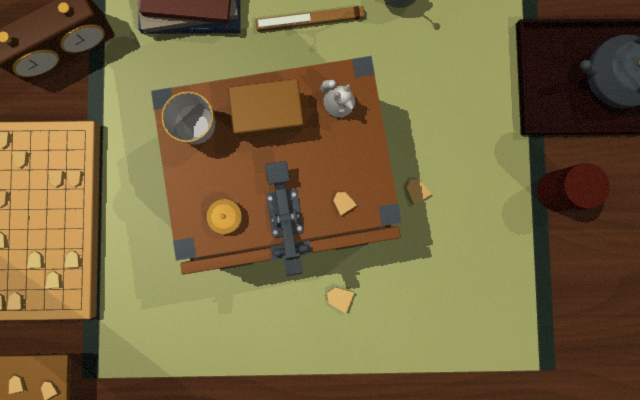

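The koma on the tansu is at top-view pixel (344,203), with two larger decoys on the table. The catch runs from pad (277,173) to nose (293,268). The tansu's top corners are at about (152,90), (371,57), (400,222) and (176,258). Next I fit the tansu frame and check it by overlay.

```bash
cat > h.py <<'E'
import cv2,numpy as np
from station import arm,snapshot,camera_info
def ray(n,px,z):
    c=camera_info(n);R=np.array(c['R']);t=np.array(c['t']);px=np.atleast_2d(px).astype(float)
    d=np.c_[(px[:,0]-c['cx'])/c['fx'],(px[:,1]-c['cy'])/c['fy'],np.ones(len(px))]@R
    o=-R.T@t; return o+d*((z-o[2])/d[:,2])[:,None]
def proj(n,X):
    c=camera_info(n);Y=np.atleast_2d(X)@np.array(c['R']).T+np.array(c['t'])
    return np.c_[Y[:,0]/Y[:,2]*c['fx']+c['cx'],Y[:,1]/Y[:,2]*c['fy']+c['cy']]
def fit(local,world):
    a,b=local[:,:2],world[:,:2];ac,bc=a.mean(0),b.mean(0);U,_,V=np.linalg.svd((a-ac).T@(b-bc))
    R=(U@np.diag([1,np.linalg.det(U@V)])@V).T; return R,bc-R@ac
E
python3 - <<'E'
from h import *
L=np.array([[.26,.17],[.26,-.17],[0,-.17],[0,.17]])
im=snapshot("top"); 
W=ray("top",[(152,90),(371,57),(400,222),(176,258)],.2)
R,t=fit(L,W);print(W.round(4),"\nedge",t,"yaw",np.arctan2(R[1,0],R[0,0]),"res",(L@R.T+t-W[:,:2]).round(4).tolist())
w2=lambda p:np.r_[R@np.array(p[:2]),p[2]]+np.r_[t,.2]
hsv=cv2.cvtColor(im,cv2.COLOR_BGR2HSV); print("koma hsv",hsv[203,344],hsv[180,320])
m=cv2.inRange(hsv,(12,60,150),(30,190,255));m[:, :320]=0;m[:,375:]=0;m[:180]=0;m[230:]=0
c=max(cv2.findContours(m,0,2)[0],key=cv2.contourArea);print("koma px",c.mean((0,1)),cv2.contourArea(c))
M=cv2.moments(c);k=ray("top",[(M['m10']/M['m00'],M['m01']/M['m00'])],.208)[0];print("koma",k,"local",R.T@(k[:2]-t))
kl=np.c_[(ray("top",c[:,0],.208)[:,:2]-t)@R];print(kl.min(0),kl.max(0))
big=cv2.resize(im[50:280,150:410],None,fx=2.5,fy=2.5,interpolation=cv2.INTER_CUBIC)
P=[w2((*l,0)) for l in L]+[w2((.101,0,.034)),w2((-.021,0,.005)),k]
for p in proj("top",np.array(P)): cv2.circle(big,tuple(int(v) for v in ((p-[150,50])*2.5)),3,(0,255,0),1)
cv2.imwrite("pics/fit.png",big)
s=snapshot("scene");q=s[110:350,230:490];b2=cv2.resize(q,None,fx=2.4,fy=2.4,interpolation=cv2.INTER_CUBIC)
for p in proj("scene",np.array(P)): cv2.circle(b2,tuple(int(v) for v in ((p-[230,110])*2.4)),3,(0,255,0),1)
cv2.imwrite("pics/fit2.png",b2)
E
```

```text
[[ 0.7872  0.2549  0.2   ]
 [ 0.8357 -0.0797  0.2   ]
 [ 0.5819 -0.1175  0.2   ]
 [ 0.533   0.2167  0.2   ]] 
edge [0.55584631 0.04968761] yaw 0.14607779126170659 res [[0.0011, 0.0008], [0.0021, -0.001], [-0.0013, -0.001], [-0.0019, 0.0012]]
koma hsv [ 19 131 211] [ 13 171 128]
koma px [341.59459459 204.59459459] 299.0
koma [ 0.61250389 -0.03245131  0.208     ] local [ 0.0440981  -0.08951111]
[ 0.02706193 -0.10640498] [ 0.06030908 -0.07481347]
```

View pics/fit.png

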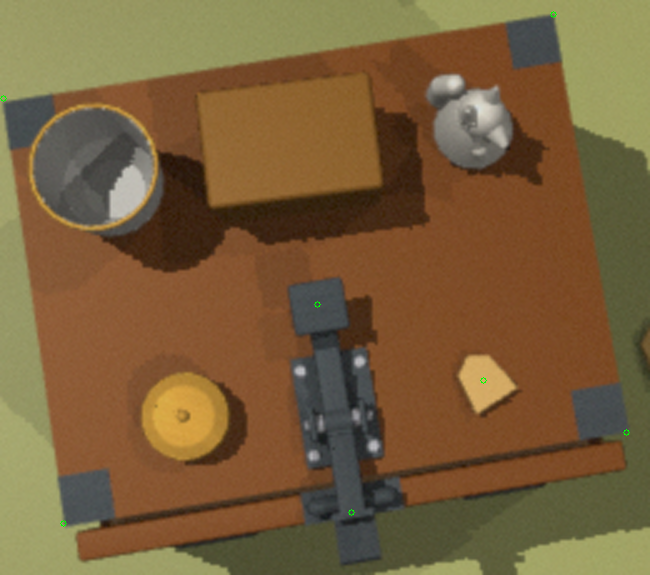

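View pics/fit2.png

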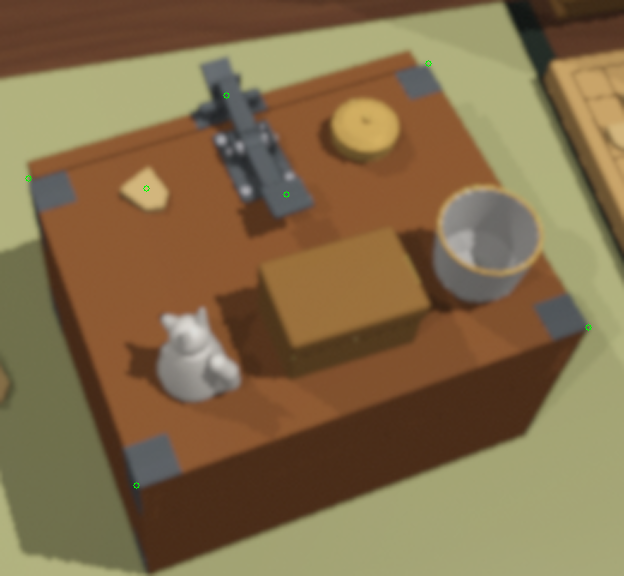

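The overlay shows the fit is within about 2–3 mm: pad at local (0.101, 0), and koma at local (0.044, −0.090), rotated, with its point back-left. Next I press the catch with shut fingers, watching the force.

```bash
cat >> h.py <<'E'
yaw=.1461;E0=np.array([.5558,.0497]);RR=np.array([[np.cos(yaw),-np.sin(yaw)],[np.sin(yaw),np.cos(yaw)]])
a=(yaw+np.pi)/2;Q=[np.cos(a),np.sin(a),0,0]
def tip(x,y,z): return np.r_[E0+RR@np.array([x,y]),.2+z+.073]   # TCP for a fingertip at tansu-local x,y,z
def force(): f=np.array(arm.read_ft_force());return np.r_[RR.T@f[:2],f[2]].round(1)
def tool():
    p=np.array(arm.read_tool_pos());return np.r_[RR.T@(p[:2]-E0),p[2]-.273].round(4)
E
python3 - <<'E'
from h import *
for p in (tip(.101,0,.15),tip(-.13,-.09,-.034),tip(.1,-.09,.003)): print(arm.ik(p,Q) is not None)
p=np.array(arm.read_tool_pos());p[2]=.43;arm.line_to(p,.25)
arm.move_gripper(0.0)
arm.movep(tip(.101,0,.157),Q)
arm.line_to(tip(.103,0,.042),.15)
print(arm.read_time(),tool(),force())
for z in np.arange(.038,.0125,-.004):
    arm.line_to(tip(.103,0,z),.04);f=force();print(z.round(3),tool(),f)
    if f[2]>10: break
arm.pause(.4)
arm.line_to(tip(.103,0,.06),.1)
print(arm.read_time())
cv2.imwrite("pics/pressed.png",snapshot("top"))
E
```

```text
True
True
True
4.825 [1.036e-01 1.000e-04 4.320e-02] [ 0.8 -0.1  0.9]
0.038 [ 0.1031 -0.      0.0384] [-0.3 -0.   0.1]
0.034 [ 0.1032 -0.      0.0341] [-0.4  1.1 -0.4]
0.03 [0.1028 0.     0.0296] [-0.2 -0.5  0.2]
0.026 [0.1026 0.     0.0254] [0.6 0.4 0.5]
0.022 [ 0.1032 -0.      0.022 ] [ 0.4 -0.3  1.5]
0.018 [ 0.1032 -0.      0.0179] [1.1 0.1 1.5]
0.014 [ 0.1031 -0.      0.0138] [2.  0.1 1.2]
7.5833
```

View pics/pressed.png

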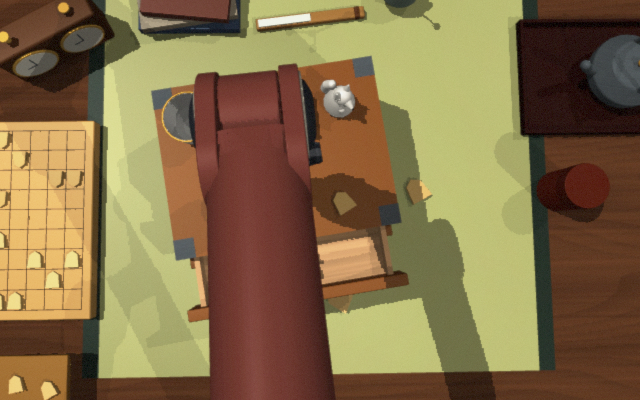

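The drawer is out and the koma is still at (344,203). Next I push the koma in stages, checking its position by mask in the scene camera.

```bash
python3 - <<'E'
from h import *
y=-.0895
arm.line_to(tip(.103,0,.09),.2)
arm.line_to(tip(.098,y,.09),.2)
arm.line_to(tip(.098,y,.02),.15)
arm.line_to(tip(.098,y,.0035),.05); print(force(),tool())
arm.line_to(tip(.045,y,.0035),.05); print(force(),tool(),arm.read_time())
s=snapshot("scene");cv2.imwrite("pics/push.png",cv2.resize(s[110:310,220:420],None,fx=2.5,fy=2.5))
E
```

```text
[ 0.5 -0.1 -0.2] [ 0.0979 -0.0895  0.0032]
[-0.   0.5  0.8] [ 0.0453 -0.0894  0.0034] 10.8417
```

View pics/push.png

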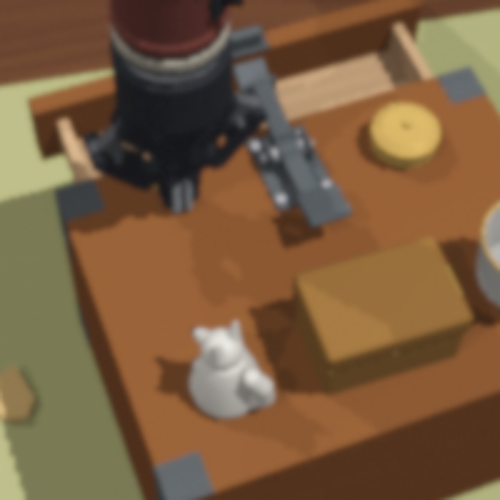

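The scene view shows the finger at (180,190) with the koma hidden in front of it, and nothing else disturbed. I continue over the edge, then retreat and look.

```bash
python3 - <<'E'
from h import *
y=-.0895
arm.line_to(tip(-.016,y,.0035),.05); arm.pause(.3);print(force(),tool())
arm.line_to(tip(-.016,y,.09),.2)
arm.line_to(tip(-.135,-.10,.09),.2);print(arm.read_time())
im=snapshot("top");cv2.imwrite("pics/dropA.png",im)
s=snapshot("scene")
a_=cv2.resize(im[150:330,160:440],(560,360));b_=cv2.resize(s[110:230,220:440],(560,305)[:2]);b_=b_[:230]
cv2.imwrite("pics/drop.png",np.vstack([a_,b_]))
E
```

```text
[-0.5  0.3 -0.2] [-0.0159 -0.0895  0.0034]
13.8917
```

View pics/drop.png

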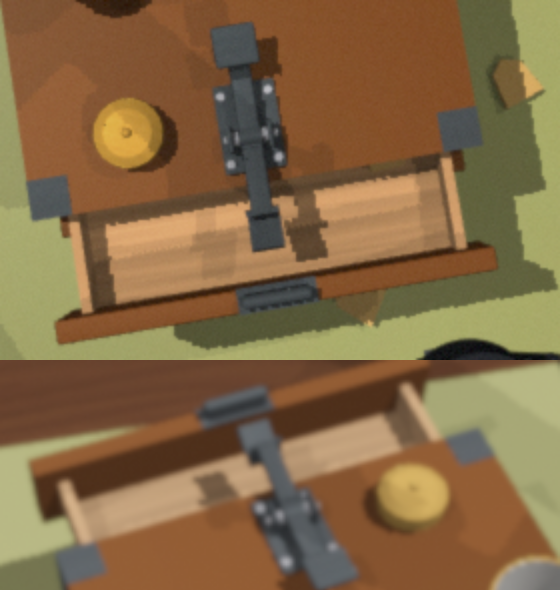

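The koma is gone from the tansu top, but it can't be told apart from the pale drawer wood here. I'll take a contrast-stretched close-up and the wrist view.

```bash
python3 - <<'E'
from h import *
arm.line_to(tip(-.135,-.10,.14),.2)
w=snapshot("wrist");im=snapshot("top")
c=cv2.resize(im[225:300,300:410],(660,450)[:2],interpolation=cv2.INTER_CUBIC)[:290+160]
l=cv2.cvtColor(c,cv2.COLOR_BGR2LAB);l[...,0]=cv2.createCLAHE(3,(4,4)).apply(l[...,0]);c=cv2.cvtColor(l,cv2.COLOR_LAB2BGR)
cv2.imwrite("pics/c.png",np.hstack([cv2.resize(c,(400,273)),cv2.resize(w,(400,250))[:273] if 0 else cv2.copyMakeBorder(cv2.resize(w,(400,250)),0,23,0,0,0)]))
cv2.imwrite("pics/w.png",w)
E
```

```text
(no output)
```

View pics/c.png

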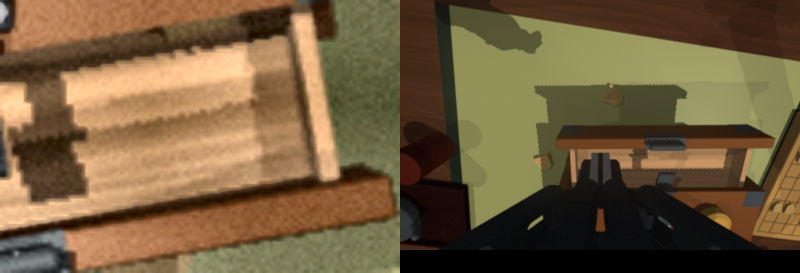

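The enhanced crop shows a faint brownish blob in the shadow right below the tansu's edge, near original top pixel (351,234). I'll confirm it with a side-shifted wrist view.

```bash
python3 - <<'E'
from h import *
from scipy.spatial.transform import Rotation as Ro
k=ray("top",[(351,234)],.155)[0];print("cand local",RR.T@(k[:2]-E0))
arm.line_to(tip(-.12,-.17,.12),.25)
p=np.array(arm.read_tool_pos());q=arm.read_eef_rot();w=snapshot("wrist");im=snapshot("top")
c=camera_info("wrist");T=np.array(c['T_tool_cam']);X=T[:3,:3].T@(Ro.from_quat(q).as_matrix().T@(k-p)-T[:3,3])
u,v=X[0]/X[2]*c['fx']+c['cx'],X[1]/X[2]*c['fy']+c['cy'];print(u,v)
g=lambda i:(255*(i/255.)**.5).astype(np.uint8)
u0=int(np.clip(u-70,0,500));v0=int(np.clip(v-60,0,280))
A=cv2.resize(g(w[v0:v0+120,u0:u0+140]),(400,343),interpolation=cv2.INTER_CUBIC)
B=cv2.resize(g(im[210:262,315:375]),(396,343),interpolation=cv2.INTER_CUBIC)
cv2.imwrite("pics/z.png",np.hstack([A,B]));print(arm.read_time())
E
```

```text
cand local [-0.00512485 -0.09758782]
388.1507669733865 280.2450390666543
15.0417
```

View pics/z.png

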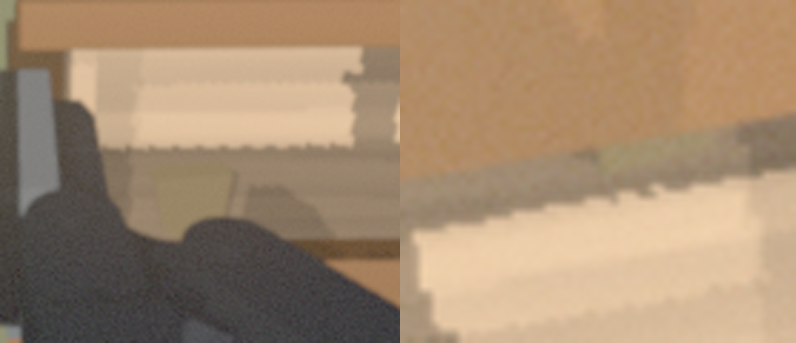

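The koma lies flat on the drawer floor (yellowish, wide end at (195,170) in the left crop), just under the tansu's edge. Now I push the drawer home at y = −0.10, watching the force.

```bash
python3 - <<'E'
from h import *
arm.line_to(tip(-.13,-.10,.08),.2)
arm.line_to(tip(-.13,-.10,-.036),.15);print(force())
arm.line_to(tip(-.06,-.10,-.036),.06);print(force(),tool())
for x in np.arange(-.055,-.005,.003):
    arm.line_to(tip(x,-.10,-.036),.03);f=force();print(x.round(3),tool(),f)
    if f[0]<-14: break
arm.pause(.3);print(force(),arm.read_time())
E
```

```text
[-0.1 -0.7  0.1]
[-0.9  1.1  0.2] [-0.0601 -0.0999 -0.0361]
-0.055 [-0.0551 -0.0999 -0.0361] [-3.1  1.5  0.4]
-0.052 [-0.0522 -0.0999 -0.0361] [-3.4  1.5  0.3]
-0.049 [-0.0491 -0.0999 -0.0361] [-3.4  1.4  0.7]
-0.046 [-0.0462 -0.0998 -0.0361] [-4.3  1.   0.8]
-0.043 [-0.0432 -0.0998 -0.0361] [-3.9  1.5  0.2]
-0.04 [-0.0394 -0.1    -0.036 ] [-2.8  1.9 -1.1]
-0.037 [-0.0361 -0.1003 -0.0358] [-1.7  1.5 -0.8]
-0.034 [-0.033  -0.1004 -0.0357] [-0.3  0.1 -0.2]
-0.031 [-0.0307 -0.1004 -0.0358] [-1.4  0.2  1.4]
-0.028 [-0.0285 -0.1003 -0.0359] [-4.6 -0.3  3.5]
-0.025 [-0.028  -0.1003 -0.0362] [-10.3   0.1   7.4]
-0.022 [-0.0276 -0.1004 -0.0364] [-15.1   0.3  11.4]
[-14.9   0.7  10.1] 21.2083
```

The push stalled at the closed position with about 15 N. I retreat and check.

```bash
python3 - <<'E'
from h import *
arm.line_to(tip(-.06,-.10,-.036),.06);arm.pause(.2);print(force())
arm.line_to(tip(-.14,-.12,-.02),.2);arm.line_to(tip(-.14,-.12,.15),.2)
p=np.array(arm.read_tool_pos());arm.pause(.5)
im=snapshot("top");s=snapshot("scene")
a0=cv2.imread("pics/top0.png").astype(int);d=np.abs(im.astype(int)-a0).max(2)
print("diff back/top regions",[(d[r]>50).sum() for r in (np.s_[60:150,150:380],np.s_[190:240,200:248],np.s_[160:275,262:315])])
print("drawer edge region",(d[225:275,180:262]>50).sum())
cv2.imwrite("pics/end.png",np.vstack([cv2.resize(im[50:290,140:420],(560,480))[160:],cv2.resize(s[110:230,220:440],(560,305))[:250]]));print(arm.read_time())
E
```

```text
[ 0.3  0.  -0.3]
diff back/top regions [np.int64(0), np.int64(0), np.int64(0)]
drawer edge region 0
24.3583
```

View pics/end.png

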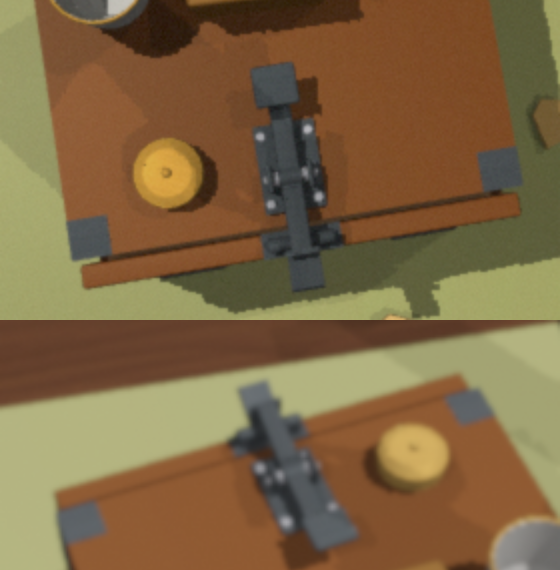

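The drawer is shut, with the nose in front of the keeper at (305,270). The other things and the catch match the first picture pixel for pixel, so I'm handing in.

```bash
python3 -c "
from station import ticket
print(ticket.finish_job())"
```

```text
the job is handed in; nothing more can be done
None
```

The job is handed in at about 24 s of robot time: the catch was pressed, the koma was slid into the drawer (seen flat on its floor before closing), and the drawer was pushed shut with the nose back in front of the keeper and the other things unmoved.

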